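# Hold an offcut into the corner of a stop jig

## Task

First, before moving the pine block, slide the jig's black stop along the fence to the left as far as it goes, up to the red end block. Then pick up the dark brown pine block that lies to the left of the jig, lay it flat on the jig's plywood bed with one small end square against the aluminium fence and one long side against the right-hand face of the stop, and finish while holding it there: keep pressing it firmly forward against the fence and down on the bed at the same time (at least about half a kilo each way), without letting go. Leave the pale pink-beige block and the mixing cup where they are.

Things in the scene. Friction and masses are not known exactly. Their poses are not given: they have to be found in the camera images.
- jig: Stop jig fixed to the bench. Origin on the bench top; z up, +x to the fence on the far side, +y left along the fence. Frame in mm: fence face at x = 50; bed x -92 to 90, y -110 to 80; red end block on the fence x 56 to 86, y 47 to 69, top z 54. Seated, the pine block has its end at x = 50, left side at y = 20, underside at z = 12: its origin is at about (-12, -2.5, 12)
- jig_bed: Plywood bed of the jig, 12 mm thick, 182 x 190 mm, top surface 12 mm above the bench; when the block is pressed down hard first, friction on the bed takes up a forward push before it reaches the fence, and likewise the fence a downward push; origin and axes the same as the jig's
- jig_fence: Aluminium fence on the far side of the bed, 40 mm deep, 190 mm long, 25 mm high above the bed; its face towards the robot is at x = +50 mm; origin and axes the same as the jig's
- stop (a joint): Position of the black stop in m: 0 farthest right, 0.08 at its hard left end, beside the red end block; starts at 0 to 0.045. Friction about 1.5 N and light damping; it stays where it is left. Its right-hand working face is at jig y = joint value - 60 mm
- stop_grip (a point): Middle of the yellow fin on the stop, jig x = 30 mm, 62 mm above the bench. Fin 14 mm thick along the fence, 30 mm deep, top 70 mm above the bench. The black stop block below it is 24 mm wide along the fence, reaches 36 mm out from the fence face, top 46 mm above the bench: gripping fingertips stay above that
- pine_block: Dark brown pine offcut, the workpiece, 45 x 125 x 34 mm (its x, y, z); origin at the centre of its underside; lies flat, grip across its 45 mm side (its x axis). 70 to 150 g. Gripped 15 to 25 mm behind its middle (away from the end that goes to the fence), the fingers stay clear of the stop
- foam_offcut: Pale pink-beige tooling-board block, 48 x 82 x 36 mm, a bystander to leave alone; origin at the centre of its underside, long side along its y
- mixing_cup: Clear plastic mixing cup, 67 mm across, 70 mm high, a bystander to leave alone; origin at the centre of its underside
Things that resemble listed ones, but are neither listed nor needed, are in the scene too. What is shaped like the pine_block but blue is not meant.

How it is judged:
On the way, in this order (a step that is already met when the one before it is completed fails the run):
1. the stop is at its left end while the pine block still lies where it was (value of joint stop above 0.077 m and distance of pine_block from where it was at the start of the episode below 0.03 m), for 0.2 s.
2. the pine block lies on the bed in the corner of fence and stop (value of joint stop above 0.077 m and x of pine_block in the frame of jig above -0.0165 m and y of pine_block in the frame of jig between -0.0065 and 0.0015 m and z of pine_block in the frame of jig below 0.0145 m and angle between the y axis of pine_block and the x axis of jig, either way round below 0.06 rad and angle between pine_block's own z axis and vertical below 0.05 rad), for 0.2 s.
At the end, for the whole second after the job is handed in: Stop within 3 mm of its left end; pine block flat on the bed, end within 4 mm of the fence, side within 4 mm of the stop, square within 0.06 rad, at rest; the robot still presses it on the fence and on the bed with more than 4 N each (all of step 2 and contact force between pine_block and jig_fence above 4 N and contact force between pine_block and jig_bed above 4 N and contact force between the fingers and pine_block above 4 N and linear speed of pine_block below 0.01 m/s); the arm keeps its last pose, push and grip.
It fails at once if the pink block is moved (distance of foam_offcut from where it was at the start of the episode above 0.03 m).
It fails at once if the mixing cup is moved or tipped (distance of mixing_cup from where it was at the start of the episode above 0.03 m or angle between mixing_cup's own z axis and vertical above 0.4 rad).
It also fails if it takes over 69 s, if anything falls off the work surface, if the arm or the gripper's body presses on something with over 40 N, if the wrist force passes 120 N, or if a joint passes its speed limit or range.

## Robot

A 6-joint arm with a two-finger parallel gripper is mounted at the origin on a cart in front of the work surface, level with it; the furniture and walls round the work are solid. World frame = base frame: x ahead of the robot, y to its left, z up, the work surface at z = 0. Lengths are in m, angles in rad, forces in N, time in s.
With the tool pointing down it reaches from about 0.35 to 0.85 m from the base axis. Payload 8.1 kg.
Tool frame: the origin (TCP) lies between the finger pads; the fingertips stand 14 mm ahead of it and the grasp point (between the pads) lies 5 mm behind it (robot.tcp_to_tips is the z of the fingertips in the tool frame, in m); z points along the fingers, y is the line along which they close (so a half turn about z gives the same grasp; the last joint's range is limited). The gripper opens to 93 mm and grips with 3 to 60 N. Pads are 15 mm wide; open, the fingers measure 128 mm over their backs; the gripper's body (75 mm by 188 mm) begins 65 mm behind the grasp point.
Start: joints at [-1.405, 0.13, 1.488, -0, 1.523, -0.085], TCP at [0.149, -0.581, 0.233] pointing down, gripper open.
Joint ranges: [-2.96, 2.96], [-0.89, 2.26], [0.02, 2.5], [-1.34, 4.48], [0, 2.73], [-2.66, 2.66]. Speed limits (rad/s): [2.39, 2.39, 2.79, 3.14, 3.14, 3.14].

## Interface

Orientations are given as a rotation vector (axis times angle).
In Python, from plant import sensors, read_camera, robot gives the robot as it stands.
- The arm moves only by the tool step_hand, called after "Emit:" as name(argument=value, ...) on one line, values as JSON. Schema: {"type":"object","properties":{"moves":{"type":"object","properties":{"aperture":{"type":"array","items":{"type":"number"},"minItems":1,"maxItems":20},"x":{"type":"array","items":{"type":"number"},"minItems":1,"maxItems":20},"y":{"type":"array","items":{"type":"number"},"minItems":1,"maxItems":20},"z":{"type":"array","items":{"type":"number"},"minItems":1,"maxItems":20},"yaw":{"type":"array","items":{"type":"number"},"minItems":1,"maxItems":20}},"additionalProperties":false,"required":["aperture","x","y","z","yaw"]},"squeeze":{"type":"number"},"only":{"type":"string"},"quiet":{"type":"boolean"},"lines":{"type":"string"}},"required":["moves"],"additionalProperties":false}. moves is an object with one list for each field, all of the same length, 1 to 20, a row being the entries at one place: aperture (the finger opening in m), x, y, z (the shift in shares of the most that a row can go, 1 being 50 mm), yaw (a turn about the tool's z in parts of the range, where 1.0 means 45 degrees); each row shifts and turns the commanded pose from where the row before left it, along the tool's axes as they then stand; what a row does not reach is not made up. A row lasts 1/10 s, in which the tool goes at most 0.05 m and 0.15 rad, less where a joint would pass 70% of its speed; a pose out of reach is approached as far as the arm can. The fingers move at their own pace and stop on an object; squeeze is the grip in N (left out, the last holds). Time passes only in rows, so rows that do not move let the fingers close. The tool returns the time, the measured TCP pose, the force, the opening and the grip force at its end. only (a regular expression) keeps the lines of the reply that match it, lines (a string "A,B") keeps lines A to B, and quiet returns only ok. Shift and turn numbers lie between -1 and 1, and a call with a number outside is refused. Input that does not fit is refused with a message, and nothing moves.
- sensors.read_state(): the state, without advancing time (a new reading comes with each control period).
- read_camera(name): name is "scene" or "top" or "wrist"; returns a dict with "image" (384x512x3 uint8, red, green, blue), "depth" (384x512 float32, m along the optical axis (not along the pixel's ray), 0 where there is no reading), "fx", "fy", "cx", "cy" (pixels), "dist" ([k1, k2, p1, p2, k3] as OpenCV has them; the pictures are not rectified), "R" (3x3) and "t" (3): a world point X has camera coordinates R X + t. Camera axes: x right, y down, z forward; pixel columns grow to the right and rows downward; lengths in m; the calibration is good to about 2 mm. A picture is of the moment at which its call begins.
- robot.close_job(): hands the job in; it is judged then, once.
The state is a dict: "t": time; "q": joint angles; "dq": joint speeds; "joint_torque": joint torques, N m; "tool_pos": TCP position; "orientation": TCP orientation; "force": force on the tool from outside, world axes, zero at the start; "wrist_torque": the same for the moment, N m; "opening": finger opening in m; "gripper_force": force on a finger pad.
Only numpy, scipy, OpenCV 4.12 (cv2) and the standard library are available. Lean on these libraries where they do the work, as an engineer would, in place of code of your own. Each camera call takes 0.05 s, during which the arm holds its last target. There are 200 camera calls.

## Working session

There is one attempt and no reset: what is moved stays moved. The work goes in short steps, Python scripts to look and compute and a tool call to move; the robot and the scene stay as the last step left them, time stands still between calls to the robot, and variables do not carry over. Pictures are saved under pics/ and viewed, at most 10 in all, crops included, and the job is handed in when it is done.

```bash
ls; mkdir -p pics
```

Run:
```python
from plant import sensors, read_camera, robot
import cv2,numpy as np
s=sensors.read_state();print(s['t'],s['tool_pos'],s['orientation'],s['opening'])
for n in("top","scene"):
    c=read_camera(n);cv2.imwrite(f"pics/{n}0.png",c["image"][:,:,::-1]);np.savez(f"{n}0.npz",**c);print(n,(-c["R"].T@c["t"]).round(3),c["R"].round(3).tolist(),c["fx"],c["dist"])
```

```text
pics
0.0 [ 0.14883934 -0.58070317  0.2316064 ] [-3.11517071e+00 -3.92694065e-01  1.04666477e-04] 0.09299029586354962
top [0.35  0.133 1.292] [[-0.017, -1.0, -0.0], [-0.991, 0.017, -0.13], [0.13, -0.002, -0.992]] 482.12453502681706 [0.04561786 0.         0.         0.         0.        ]
scene [0.217 0.669 0.658] [[-0.85, -0.527, 0.02], [-0.383, 0.591, -0.71], [0.363, -0.611, -0.704]] 365.33923394496065 [-0.0594546  0.         0.         0.         0.       ]
```

View pics/top0.png

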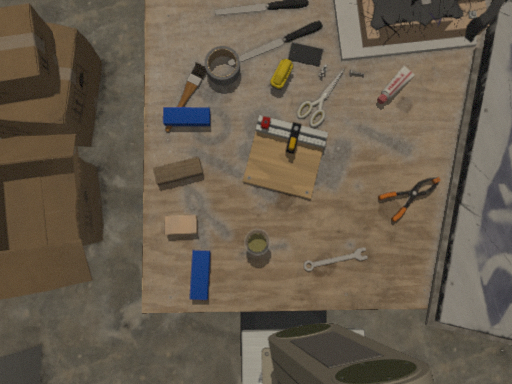

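View pics/scene0.png

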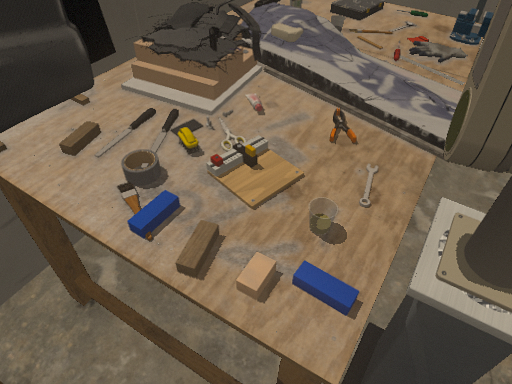

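Top view: jig at about (290,155), with the red end block at (265,124) and the yellow fin at (293,140). Pine block is at (178,172), foam at (181,227), cup at (257,244). The scene view agrees; another brown block is far off at (80,137).

Create h.py:
```python
import cv2,numpy as np
def ray(c,px,z):
    K=np.array([[c["fx"],0,c["cx"]],[0,c["fy"],c["cy"]],[0,0,1.]])
    u=cv2.undistortPoints(np.float64(px).reshape(-1,1,2),K,np.float64(c["dist"])).reshape(-1,2)
    d=np.c_[u,np.ones(len(u))]@c["R"]; o=-c["R"].T@c["t"]
    return o+d*((z-o[2])/d[:,2])[:,None]
def rect(c,mask,z):
    n,l,st,_=cv2.connectedComponentsWithStats(mask.astype(np.uint8))
    if n<2: return None
    k=1+st[1:,4].argmax(); v,u=np.nonzero(l==k)
    P=ray(c,np.c_[u,v],z)[:,:2]
    r=cv2.minAreaRect(np.float32(P*1000)); return len(u),np.round(r[0],1),np.round(r[1],1),round(r[2],1),P.mean(0).round(4)
def world(c):
    v,u=np.mgrid[:384,:512]; p=ray(c,np.c_[u.ravel(),v.ravel()],0.); o=-c["R"].T@c["t"]
    d=p-o; dz=(d@c["R"].T)[:,2]
    return (o+d*(c["depth"].ravel()/dz)[:,None]).reshape(384,512,3)
```

Run:
```python
from h import *
for n,boxs in (("top",dict(jig=(235,105,335,205),pine=(145,150,212,195),foam=(155,205,205,245),cup=(235,225,280,265))),("scene",dict(jig=(195,130,310,210),pine=(165,210,225,280)))):
    c=dict(np.load(n+"0.npz")); W=world(c); H=cv2.cvtColor(c["image"],cv2.COLOR_RGB2HSV).astype(int)
    def box(b):
        m=np.zeros((384,512),bool);x0,y0,x1,y1=boxs[b];m[y0:y1,x0:x1]=1;return m
    z=W[...,2]; print(n)
    j=box("jig");h,s,v=H[...,0],H[...,1],H[...,2]
    print("bed",rect(c,j&(z>.007)&(z<.02),.012))
    print("fence",rect(c,j&(z>.03)&(z<.043),.037), "fenceC",rect(c,j&(s<50)&(v>120),.037))
    print("red",rect(c,j&((h<6)|(h>174))&(s>150)&(v>60),.054))
    print("yel",rect(c,j&(h>20)&(h<32)&(s>190)&(v>100),.07))
    print("black",rect(c,j&(v<60),.046))
    print("pine z",rect(c,box("pine")&(z>.024)&(z<.045),.034),"colour",rect(c,box("pine")&(v<125)&(s>50),.034), np.median(z[box("pine")&(z>.025)]))
    if n=="top":
        print("foam",rect(c,box("foam")&(z>.025)&(z<.046),.036)); print("cup",rect(c,box("cup")&(z>.02),.07))
    i=c["image"]; x0,y0,x1,y1=(145,100,345,210) if n=="top" else (160,125,320,285)
    cv2.imwrite(f"pics/{n}c.png",cv2.resize(i[y0:y1,x0:x1,::-1],None,fx=3.7,fy=3.7,interpolation=2))
```

```text
top
bed (3376, array([587.1,  42.1]), array([189.3, 145.6]), 74.6, array([0.5851, 0.0427]))
fence (426, array([657.1, -36.9]), array([78.9, 41.2]), 75.3, array([ 0.6573, -0.0378])) fenceC (164, array([669.1, -42.4]), array([72.8, 15.9]), 74.5, array([ 0.6688, -0.0427]))
red (72, array([691.2,  87.5]), array([19.9, 28.8]), 74.6, array([0.6906, 0.0872]))
yel (58, array([632.1,  19.5]), array([13.2, 28.9]), 74.6, array([0.6323, 0.0196]))
black (170, array([649.6,  14.6]), array([25. , 82.6]), 74.7, array([0.6517, 0.0133]))
pine z (813, array([571.6, 321.8]), array([ 46.4, 125. ]), 13.4, array([0.5719, 0.3221])) colour (1468, array([558.2, 309. ]), array([ 99.4, 153.3]), 0.3, array([0.5594, 0.3116])) 0.033057503733098126
foam (577, array([428.8, 313.8]), array([48.1, 82.6]), 1.5, array([0.4286, 0.3138]))
cup (517, array([379.9, 116.3]), array([63.1, 65.1]), 89.0, array([0.379 , 0.1158]))
scene
bed (2680, array([599.9,  37.2]), array([198.3, 186.6]), 73.2, array([0.5844, 0.0493]))
fence (403, array([663.4,  60.9]), array([118.3,  86. ]), 77.3, array([0.6734, 0.0588])) fenceC (74, array([668.3,  48.7]), array([56.6, 14.4]), 76.4, array([0.6683, 0.0494]))
red (69, array([685.8,  93.6]), array([25.7, 41.2]), 68.3, array([0.688 , 0.0932]))
yel (52, array([623.8,  28.6]), array([20.2, 41.5]), 64.1, array([0.6275, 0.0263]))
black (196, array([642.7,  29. ]), array([ 44.1, 100.1]), 75.8, array([0.6334, 0.0325]))
pine z (1080, array([567.9, 324.1]), array([ 48.6, 130.7]), 14.3, array([0.5668, 0.3272])) colour (1745, array([554.4, 324.5]), array([ 73.4, 153.8]), 14.3, array([0.5523, 0.3333])) 0.03409848730895115
```

View pics/topc.png

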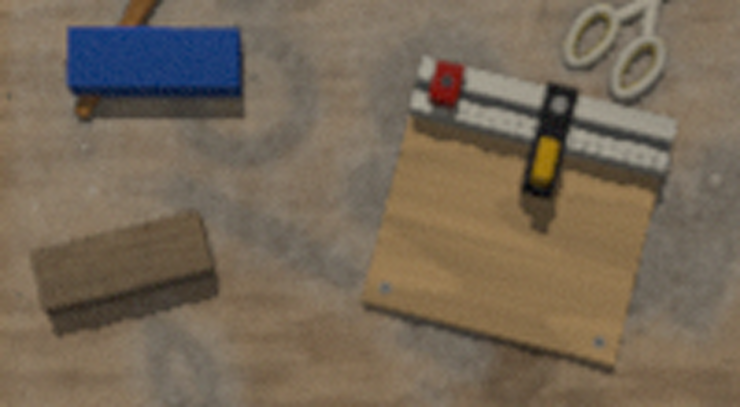

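Crop: the jig's left end is yawed away from the robot, the stop is part-way along its travel, and the pine block is clear on all sides. Jig yaw ≈ -15.4°, origin ≈ (0.609, 0.051), fin at (0.632, 0.0195). The pine block is at (0.5716, 0.3218) with its x axis at 13.4°. I'll turn the tool first, then travel over the fin.

Units first: shifts go in shares of 50 mm and turns go in shares of 45 degrees. So 0.13 rad is 0.1655.

Emit:
step_hand(moves={"aperture": [0.06, 0.06, 0.06, 0.06], "x": [0, 0, 0, 0], "y": [0, 0, 0, 0], "z": [0, 0, 0, 0], "yaw": [0.1655, 0.1655, 0.1655, 0.1655]}, squeeze=20)

```text
t: 0.5
tool_pos: [0.1489, -0.5809, 0.232]
orientation: [-3.111, 0.43, 0.001]
force: [0.6, -0.4, 0.0]
opening: 0.0656
gripper_force: 0.0
```

Emit:
step_hand(moves={"aperture": [0.06, 0.06, 0.06, 0.06, 0.06, 0.06, 0.06, 0.06, 0.06, 0.06, 0.06, 0.06, 0.06, 0.06, 0.06, 0.06, 0.06, 0.06, 0.06], "x": [0.36, 0.36, 0.36, 0.36, 0.36, 0.36, 0.36, 0.36, 0.36, 0.36, 0.36, 0.36, 0.36, 0.36, 0.36, 0.36, 0.36, 0, 0], "y": [-0.84, -0.84, -0.84, -0.84, -0.84, -0.84, -0.84, -0.84, -0.84, -0.84, -0.84, -0.84, -0.84, -0.84, -0.84, -0.84, -0.7, 0, 0], "z": [0, 0, 0, 0, 0, 0, 0, 0, 0, 0, 0, 0, 0, 0, 0, 0, 0, 0, 0], "yaw": [0, 0, 0, 0, 0, 0, 0, 0, 0, 0, 0, 0, 0, 0, 0, 0, 0, 0, 0]})

```text
t: 2.4
tool_pos: [0.6317, 0.0196, 0.2314]
orientation: [3.113, -0.419, -0.003]
force: [0.7, 0.0, -0.4]
opening: 0.0599
gripper_force: 0.0
```

Create go.py:
```python
# remaining tool-axis shift to a world target: python3 go.py x y z phi_deg
import sys,numpy as np
from scipy.spatial.transform import Rotation as R
from plant import sensors
s=sensors.read_state(); M=R.from_rotvec(s["orientation"]).as_matrix()
x,y,z,f=map(float,sys.argv[1:5]); phi=np.degrees(np.arctan2(M[1,0],M[0,0]))
print("t",round(s["t"],2),"pos",np.round(s["tool_pos"],4),"phi",phi.round(2),"tilt",M[:,2].round(3))
print("shift",(M.T@(np.array([x,y,z])-s["tool_pos"])).round(4),"turn",-np.radians((f-phi+180)%360-180).round(4),"F",np.round(s["force"],1),"q6",round(s["q"][5],2),"op",round(s["opening"],4))
```

```bash
python3 go.py 0.632 0.0195 0.066 -15.4
```

```text
t 2.4 pos [0.6317 0.0196 0.2314] phi -15.33 tilt [-0.002 -0.    -1.   ]
shift [ 7.000e-04 -1.000e-04  1.654e-01] turn 0.0013 F [ 0.7  0.  -0.4] q6 1.79 op 0.0599
```

Scaled: 0.04 m is 0.8, 0.03 m is 0.6.

Emit:
step_hand(moves={"aperture": [0.06, 0.06, 0.06, 0.06, 0.06, 0.06, 0.06, 0, 0, 0, 0, 0, 0], "x": [0, 0, 0, 0, 0, 0, 0, 0, 0, 0, 0, 0, 0], "y": [0, 0, 0, 0, 0, 0, 0, 0, 0, 0, 0, 0, 0], "z": [0.8, 0.8, 0.8, 0.6, 0.3, 0, 0, 0, 0, 0, 0, 0, 0], "yaw": [0, 0, 0, 0, 0, 0, 0, 0, 0, 0, 0, 0, 0]}, squeeze=15)

```text
t: 3.7
tool_pos: [0.6319, 0.019, 0.0676]
orientation: [3.113, -0.421, -0.0]
force: [-0.3, 0.3, 0.7]
opening: 0.0169
gripper_force: 0.0
```

```bash
python3 go.py 0.632 0.0195 0.066 -15.4
```

```text
t 3.7 pos [0.6319 0.019  0.0676] phi -15.42 tilt [-0.  0. -1.]
shift [-0.     -0.0005  0.0016] turn -0.0003 F [-0.3  0.3  0.7] q6 1.79 op 0.0169
```

Scaled: -0.01 m is -0.2, -0.005 m is -0.1.

Emit:
step_hand(moves={"aperture": [0, 0, 0, 0, 0, 0, 0, 0, 0, 0, 0], "x": [0, 0, 0, 0, 0, 0, 0, 0, 0, 0, 0], "y": [0, 0, -0.1, -0.2, -0.2, -0.2, -0.2, -0.1, -0.06, 0, 0], "z": [0, 0, 0, 0, 0, 0, 0, 0, 0, 0, 0], "yaw": [0, 0, 0, 0, 0, 0, 0, 0, 0, 0, 0]})

```text
t: 4.8
tool_pos: [0.6461, 0.0704, 0.0676]
orientation: [-3.113, 0.421, -0.0]
force: [0.3, 1.2, 0.6]
opening: 0.0136
gripper_force: 15.0
```

Emit:
step_hand(moves={"aperture": [0, 0, 0], "x": [0, 0, 0], "y": [-0.04, -0.04, 0], "z": [0, 0, 0], "yaw": [0, 0, 0]})

```text
t: 5.1
tool_pos: [0.6468, 0.0731, 0.0676]
orientation: [3.112, -0.422, -0.001]
force: [-3.5, -3.7, 1.9]
opening: 0.0138
gripper_force: 15.0
```

```bash
python3 go.py 0.632 0.0195 0.066 -15.4
```

```text
t 5.1 pos [0.6468 0.0731 0.0676] phi -15.45 tilt [-0.001 -0.001 -1.   ]
shift [-0.      0.0556  0.0017] turn -0.0008 F [-3.5 -3.7  1.9] q6 1.88 op 0.0138
```

Scaled: -0.002 m is -0.04.

Emit:
step_hand(moves={"aperture": [0, 0, 0, 0, 0], "x": [0, 0, 0, 0, 0], "y": [-0.04, -0.04, 0, 0, 0], "z": [0, 0, 0, 0, 0], "yaw": [0, 0, 0, 0, 0]})

```text
t: 5.6
tool_pos: [0.647, 0.0733, 0.0675]
orientation: [3.107, -0.424, -0.004]
force: [-8.5, -17.7, 6.3]
opening: 0.0142
gripper_force: 15.0
```

```bash
python3 go.py 0.632 0.0195 0.066 -15.4
```

Run:
```python
from plant import read_camera
from h import *
c=read_camera("scene"); cv2.imwrite("pics/s1.png",cv2.resize(c["image"][120:220,180:320,::-1],None,fx=4,fy=4))
```

```text
t 5.6 pos [0.647  0.0733 0.0675] phi -15.53 tilt [-0.003 -0.006 -1.   ]
shift [-0.      0.0558  0.0019] turn -0.0022 F [ -8.5 -17.7   6.3] q6 1.88 op 0.0142
```

View pics/s1.png

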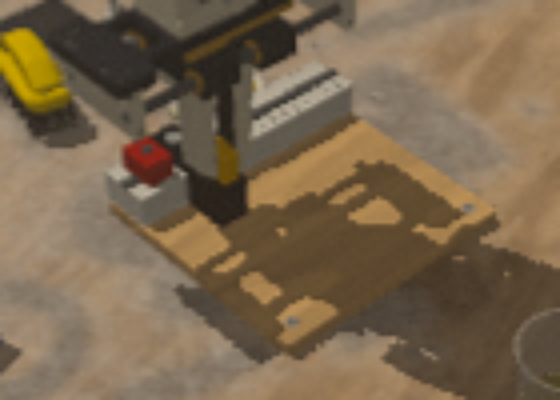

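The fin is hard against its end (the black stop beside the red block at about (150,160) in the crop, 19 N reaction). Relieve, open and lift.

Scaled: -0.04 m is -0.8, -0.03 m is -0.6, -0.15 rad is -0.191.

Emit:
step_hand(moves={"aperture": [0, 0.06, 0.06, 0.06, 0.06, 0.08, 0.08, 0.08, 0.08, 0.08, 0.08, 0.08, 0.08, 0.08, 0.08, 0.08, 0.08, 0.08, 0.08, 0.08], "x": [0, 0, 0, 0, 0, 0, 0, 0, 0, 0, 0, 0, 0, 0, 0, 0, 0, 0, 0, 0], "y": [0.06, 0, 0, 0, 0, 0, 0, 0, 0, 0, 0, 0, 0, 0, 0, 0, 0, 0, 0, 0], "z": [0, 0, 0, 0, 0, -0.4, -0.6, -0.8, -0.6, 0, 0, 0, 0, 0, 0, 0, 0, 0, 0, 0], "yaw": [0, 0, 0, 0, 0, 0, 0, 0, -0.191, -0.191, -0.191, -0.191, -0.191, -0.191, -0.191, -0.191, -0.191, -0.191, -0.191, -0.191]})

```text
t: 7.65
tool_pos: [0.6474, 0.0752, 0.1876]
orientation: [-2.258, -2.184, -0.0]
force: [0.5, 0.2, -0.1]
opening: 0.0799
gripper_force: 0.0
```

Emit:
step_hand(moves={"aperture": [0.08, 0.08, 0.08], "x": [0, 0, 0], "y": [0, 0, 0], "z": [0, 0, 0], "yaw": [-0.191, -0.1528, 0]})

```text
t: 7.95
tool_pos: [0.6474, 0.0751, 0.1876]
orientation: [-1.949, -2.464, -0.0]
force: [0.3, -0.3, 0.1]
opening: 0.0803
gripper_force: 0.0
```

```bash
python3 go.py 0.567 0.3413 0.027 103.4
```

Run:
```python
from plant import read_camera
from h import *
c=read_camera("top"); W=world(c);z=W[...,2]
m=np.zeros((384,512),bool);m[150:195,145:212]=1;print(rect(c,m&(z>.024)&(z<.045),.034))
H=cv2.cvtColor(c["image"],cv2.COLOR_RGB2HSV).astype(int)
m[:]=0;m[105:205,235:335]=1
print(rect(c,m&(H[...,0]>20)&(H[...,0]<32)&(H[...,1]>190)&(H[...,2]>100),.07))
```

```text
t 7.95 pos [0.6474 0.0751 0.1876] phi 103.31 tilt [ 0.  0. -1.]
shift [ 0.2775 -0.017   0.1606] turn -0.0016 F [ 0.3 -0.3  0.1] q6 -0.2 op 0.0803
(812, array([571.5, 322. ]), array([ 46.4, 124.4]), 13.4, array([0.5717, 0.3224]))
None
```

Scaled: 0.0463 m is 0.926, 0.04 m is 0.8.

Emit:
step_hand(moves={"aperture": [0.08, 0.08, 0.08, 0.08, 0.08, 0.08, 0.08, 0.08, 0.08, 0.08, 0.08, 0.08, 0.08, 0.08], "x": [0.926, 0.926, 0.926, 0.926, 0.926, 0.926, 0, 0, 0, 0, 0, 0, 0, 0], "y": [-0.056, -0.056, -0.056, -0.056, -0.056, -0.06, 0, 0, 0, 0, 0, 0, 0, 0], "z": [0, 0, 0, 0, 0, 0, 0, 0.8, 0.8, 0.8, 0.6, 0.2, 0, 0], "yaw": [0, 0, 0, 0, 0, 0, 0, 0, 0, 0, 0, 0, 0, 0]})

```text
t: 9.4
tool_pos: [0.5688, 0.3418, 0.0296]
orientation: [1.953, 2.46, 0.003]
force: [-1.1, 0.4, 0.2]
opening: 0.0798
gripper_force: 0.0
```

```bash
python3 go.py 0.567 0.3413 0.021 103.4
```

Run:
```python
from plant import read_camera
from h import *
c=read_camera("top")
H=cv2.cvtColor(c["image"],cv2.COLOR_RGB2HSV).astype(int)
m=np.zeros((384,512),bool);m[105:205,235:335]=1
print(rect(c,m&(H[...,0]>20)&(H[...,0]<32)&(H[...,1]>190)&(H[...,2]>100),.07))
```

```text
t 9.4 pos [0.5688 0.3418 0.0296] phi 103.11 tilt [ 0.002  0.001 -1.   ]
shift [-0.0001 -0.0019  0.0086] turn -0.0051 F [-1.1  0.4  0.2] q6 0.24 op 0.0798
(54, array([646.8,  72.7]), array([13.2, 27.6]), 75.0, array([0.6469, 0.073 ]))
```

Scaled: 0.008 m is 0.16, -0.002 m is -0.04, -0.005 rad is -0.0064.

Emit:
step_hand(moves={"aperture": [0.08, 0.08, 0.02, 0.02, 0.02, 0.02, 0.02, 0.02, 0.02, 0.02], "x": [0, 0, 0, 0, 0, 0, 0, 0, 0, 0], "y": [-0.04, 0, 0, 0, 0, 0, 0, 0, 0, 0], "z": [0.16, 0, 0, 0, 0, 0, 0, 0, 0, 0], "yaw": [-0.0064, 0, 0, 0, 0, 0, 0, 0, 0, 0]}, squeeze=40)

```text
t: 10.45
tool_pos: [0.5656, 0.341, 0.0197]
orientation: [1.946, 2.466, 0.0]
force: [-0.5, -0.2, 1.2]
opening: 0.0448
gripper_force: 40.0
```

```bash
python3 go.py 0.567 0.3413 0.021 103.4
```

```text
t 10.45 pos [0.5656 0.341  0.0197] phi 103.46 tilt [ 0.  0. -1.]
shift [-0.0001  0.0014 -0.0013] turn 0.0011 F [-0.5 -0.2  1.2] q6 0.23 op 0.0448
```

Scaled: -0.03 m is -0.6, -0.02 m is -0.4, -0.1067 rad is -0.1359.

Emit:
step_hand(moves={"aperture": [0.02, 0.02, 0.02, 0.02, 0.02, 0.02, 0.02, 0.02, 0.02, 0.02, 0.02, 0.02, 0.02, 0.02, 0.02], "x": [0, 0, 0, 0, 0, 0, 0, 0, 0, 0, 0, 0, 0, 0, 0], "y": [0, 0, 0, 0, 0, 0, 0, 0, 0, 0, 0, 0, 0, 0, 0], "z": [-0.4, -0.6, -0.6, -0.6, 0, 0, 0, 0, 0, 0, 0, 0, 0, 0, 0], "yaw": [0, 0, 0, 0, -0.1359, -0.1359, -0.1359, -0.1359, -0.1359, -0.1359, -0.1359, -0.1359, -0.1359, -0.1359, 0]})

```text
t: 11.95
tool_pos: [0.5653, 0.3408, 0.1292]
orientation: [-0.418, -3.113, 0.001]
force: [-0.2, 0.7, -0.9]
opening: 0.0445
gripper_force: 40.0
```

```bash
python3 go.py 0.5667 0.0552 0.13 164.6
```

```text
t 11.95 pos [0.5653 0.3408 0.1292] phi 164.7 tilt [-0.001 -0.    -1.   ]
shift [-0.0768 -0.2751 -0.0007] turn 0.0017 F [-0.2  0.7 -0.9] q6 -0.84 op 0.0445
```

Scaled: 0.03 m is 0.6, -0.0275 m is -0.55.

Emit:
step_hand(moves={"aperture": [0.02, 0.02, 0.02, 0.02, 0.02, 0.02, 0.02, 0.02, 0.02, 0.02, 0.02, 0.02, 0.02, 0.02, 0.02, 0.02, 0.02], "x": [-0.154, -0.154, -0.154, -0.154, -0.154, -0.154, -0.154, -0.154, -0.154, -0.154, 0, 0, 0, 0, 0, 0, 0], "y": [-0.55, -0.55, -0.55, -0.55, -0.55, -0.55, -0.55, -0.55, -0.55, -0.55, 0, 0, 0, 0, 0, 0, 0], "z": [0, 0, 0, 0, 0, 0, 0, 0, 0, 0, 0, 0, 0.6, 0.6, 0.4, 0, 0], "yaw": [0, 0, 0, 0, 0, 0, 0, 0, 0, 0, 0, 0, 0, 0, 0, 0, 0]})

```text
t: 13.65
tool_pos: [0.5666, 0.0564, 0.0498]
orientation: [-0.42, -3.113, -0.0]
force: [0.7, 0.3, -0.3]
opening: 0.0448
gripper_force: 40.0
```

```bash
python3 go.py 0.5667 0.0552 0.0317 164.6;  python3 - <<'E'
from plant import read_camera
from h import *
c=read_camera("scene"); cv2.imwrite("pics/s2.png",cv2.resize(c["image"][100:220,180:320,::-1],None,fx=4,fy=4))
E
```

```text
t 13.65 pos [0.5666 0.0564 0.0498] phi 164.61 tilt [-0.001  0.    -1.   ]
shift [-0.0005 -0.0011  0.0181] turn 0.0002 F [ 0.7  0.3 -0.3] q6 -1.29 op 0.0448
```

View pics/s2.png

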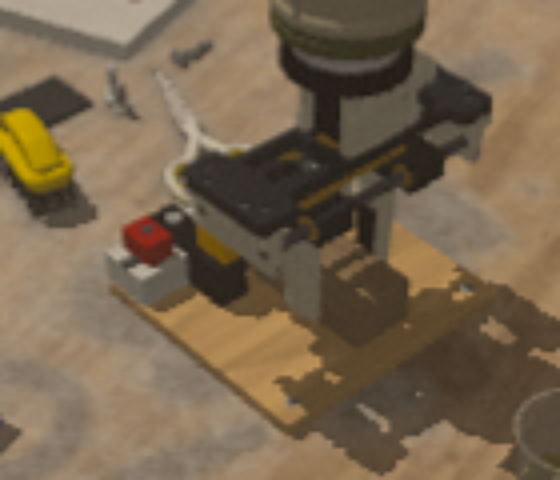

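The pine block hangs over the bed (crop ~(365,290)), square and clear of the stop. Lower it, then slide to the stop, then to the fence.

Scaled: 0.01 m is 0.2, 0.006 m is 0.12.

Emit:
step_hand(moves={"aperture": [0.02, 0.02, 0.02, 0.02], "x": [0, 0, 0, 0], "y": [0, 0, 0, 0], "z": [0.2, 0.12, 0, 0], "yaw": [0, 0, 0, 0]}, squeeze=60)

```text
t: 14.1
tool_pos: [0.5666, 0.0554, 0.0335]
orientation: [-0.421, -3.113, 0.0]
force: [-0.5, -0.4, -0.2]
opening: 0.0449
gripper_force: 60.0
```

```bash
python3 go.py 0.5667 0.0552 0.0317 164.6
```

```text
t 14.1 pos [0.5666 0.0554 0.0335] phi 164.59 tilt [-0.  0. -1.]
shift [-0.0002 -0.0001  0.0018] turn -0.0002 F [-0.5 -0.4 -0.2] q6 -1.29 op 0.0449
```

Emit:
step_hand(moves={"aperture": [0.02, 0.02, 0.02, 0.02, 0.02], "x": [0, 0, 0, 0, 0], "y": [-0.02, -0.02, -0.02, 0, 0], "z": [0, 0, 0, 0, 0], "yaw": [0, 0, 0, 0, 0]})

```text
t: 14.6
tool_pos: [0.566, 0.0524, 0.0337]
orientation: [0.421, 3.113, 0.0]
force: [-0.6, -0.9, -1.5]
opening: 0.0448
gripper_force: 60.0
```

```bash
python3 go.py 0.5775 0.0569 0.0317 164.6
```

```text
t 14.6 pos [0.566  0.0524 0.0337] phi 164.59 tilt [ 0.  0. -1.]
shift [-0.0099  0.0073  0.002 ] turn -0.0002 F [-0.6 -0.9 -1.5] q6 -1.3 op 0.0448
```

Scaled: 0.003 m is 0.06.

Emit:
step_hand(moves={"aperture": [0.02, 0.02, 0.02, 0.02], "x": [0, 0, 0, 0], "y": [0.06, 0.06, 0, 0], "z": [0, 0, 0, 0], "yaw": [0, 0, 0, 0]})

```text
t: 15.0
tool_pos: [0.5676, 0.0585, 0.0336]
orientation: [-0.42, -3.113, -0.0]
force: [-0.5, 0.2, -0.8]
opening: 0.0447
gripper_force: 60.0
```

```bash
python3 go.py 0.5775 0.0569 0.0317 164.6
```

```text
t 15.0 pos [0.5676 0.0585 0.0336] phi 164.62 tilt [-0.  0. -1.]
shift [-0.01    0.0011  0.0019] turn 0.0003 F [-0.5  0.2 -0.8] q6 -1.29 op 0.0447
```

Emit:
step_hand(moves={"aperture": [0.02, 0.02, 0.02, 0.02], "x": [0, 0, 0, 0], "y": [0.02, 0.02, 0, 0], "z": [0, 0, 0, 0], "yaw": [0, 0, 0, 0]})

```text
t: 15.4
tool_pos: [0.5677, 0.059, 0.0336]
orientation: [-0.422, -3.112, 0.003]
force: [-3.3, -6.7, 1.2]
opening: 0.0446
gripper_force: 60.0
```

```bash
python3 go.py 0.5775 0.0569 0.0317 164.6
```

```text
t 15.4 pos [0.5677 0.059  0.0336] phi 164.55 tilt [-0.001 -0.002 -1.   ]
shift [-0.01    0.0006  0.0019] turn -0.0009 F [-3.3 -6.7  1.2] q6 -1.29 op 0.0446
```

Scaled: -0.004 m is -0.08, -0.001 m is -0.02.

Emit:
step_hand(moves={"aperture": [0.02, 0.02, 0.02, 0.02, 0.02], "x": [0, -0.08, -0.08, 0, 0], "y": [-0.02, 0, 0, 0, 0], "z": [0, 0.02, 0.014, 0, 0], "yaw": [0, 0, 0, 0, 0]})

```text
t: 15.9
tool_pos: [0.5756, 0.0567, 0.0317]
orientation: [-0.421, -3.113, 0.001]
force: [-3.2, -4.2, -0.2]
opening: 0.0444
gripper_force: 60.0
```

```bash
python3 go.py 0.5775 0.0569 0.0317 164.6
```

```text
t 15.9 pos [0.5756 0.0567 0.0317] phi 164.58 tilt [-0.001 -0.001 -1.   ]
shift [-0.0018  0.0007  0.    ] turn -0.0003 F [-3.2 -4.2 -0.2] q6 -1.29 op 0.0444
```

Emit:
step_hand(moves={"aperture": [0.02, 0.02, 0.02, 0.02, 0.02], "x": [-0.02, -0.02, -0.02, 0, 0], "y": [0, 0, 0, 0, 0], "z": [0, 0, 0, 0, 0], "yaw": [0, 0, 0, 0, 0]})

```text
t: 16.4
tool_pos: [0.5775, 0.0562, 0.0317]
orientation: [-0.421, -3.111, 0.001]
force: [-7.6, -2.3, 4.7]
opening: 0.0446
gripper_force: 60.0
```

```bash
python3 go.py 0.5775 0.0569 0.0317 164.6
```

```text
t 16.4 pos [0.5775 0.0562 0.0317] phi 164.59 tilt [-0.003 -0.    -1.   ]
shift [0.0002 0.0007 0.    ] turn -0.0002 F [-7.6 -2.3  4.7] q6 -1.29 op 0.0446
```

Fence and stop are both in contact. Build the press up alternately, forward then down.

Scaled: -0.001 m is -0.02, -0.0005 m is -0.01.

Emit:
step_hand(moves={"aperture": [0.02, 0.02, 0.02, 0.02, 0.02, 0.02, 0.02, 0.02], "x": [-0.02, 0, -0.01, 0, 0, 0, 0, 0], "y": [0, 0, 0, 0, 0, 0, 0, 0], "z": [0, 0.02, 0, 0.02, 0.01, 0, 0, 0], "yaw": [0, 0, 0, 0, 0, 0, 0, 0]})

```text
t: 17.2
tool_pos: [0.5776, 0.0562, 0.0317]
orientation: [-0.42, -3.108, 0.001]
force: [-29.1, -3.0, 35.0]
opening: 0.0444
gripper_force: 60.0
```

```bash
python3 go.py 0.5775 0.0569 0.0317 164.6
```

```text
t 17.2 pos [0.5776 0.0562 0.0317] phi 164.6 tilt [-0.006  0.    -1.   ]
shift [ 0.0003  0.0007 -0.    ] turn 0.0 F [-29.1  -3.   35. ] q6 -1.29 op 0.0444
```

Emit:
step_hand(moves={"aperture": [0.02, 0.02, 0.02, 0.02, 0.02, 0.02, 0.02, 0.02], "x": [0, 0, 0, 0, 0, 0, 0, 0], "y": [0, 0, 0, 0, 0, 0, 0, 0], "z": [0, 0, 0, 0, 0, 0, 0, 0], "yaw": [0, 0, 0, 0, 0, 0, 0, 0]})

```text
t: 18.0
tool_pos: [0.5776, 0.0561, 0.0317]
orientation: [-0.42, -3.107, 0.001]
force: [-28.9, -2.6, 34.2]
opening: 0.0446
gripper_force: 60.0
```

```bash
python3 go.py 0.5775 0.0569 0.0317 164.6
```

Run:
```python
from plant import read_camera
from h import *
c=read_camera("scene"); cv2.imwrite("pics/s3.png",cv2.resize(c["image"][100:220,180:320,::-1],None,fx=4,fy=4))
```

```text
t 18.0 pos [0.5776 0.0561 0.0317] phi 164.6 tilt [-0.006  0.    -1.   ]
shift [ 0.0003  0.0007 -0.    ] turn -0.0 F [-28.9  -2.6  34.2] q6 -1.29 op 0.0446
```

View pics/s3.png

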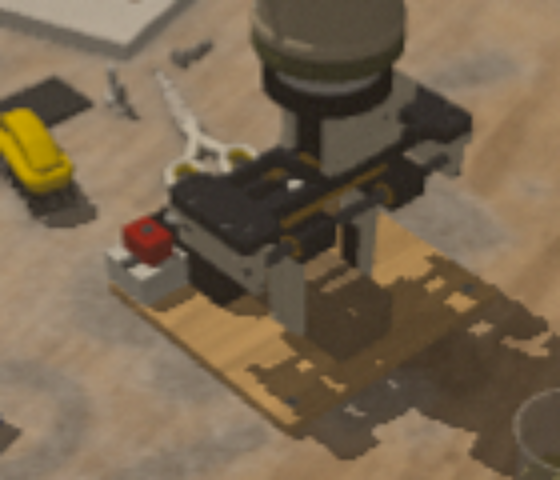

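The block sits flat in the corner of fence and stop, with the stop beside the red block at (150,240). Forces are steady at about 27 N forward and 34 N down. Handing in.

```bash
python3 -c "
from plant import robot
print(robot.close_job())"
```

```text
the job is handed in; nothing more can be done
None
```

I slid the stop to its left end, then seated the pine block in the corner of fence and stop, and handed the job in at about 18 s with the arm holding it there at about 27 N forward and 34 N down; no verdict was shown.

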